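# Feed a bar to the hidden length stop of a cut-off saw

## Task

Lay the aluminium bar flat in the saw's feed track between the carriage and the guard, without the tell-tale rising yet, then push the feed carriage so that it drives the bar into the guard onto the hidden sprung length stop. Leave the carriage, bearing on the bar, where the red tell-tale pin stands about half-way up its 14 mm rise; never push the stop all the way in, not even for a moment, and leave everything else on the bench where it is.

Things in the scene. Friction and masses are not known exactly. Their poses are not given: they have to be found in the camera images.
- saw: Green cut-off saw bolted to the bench, feed track with red-and-steel carriage beside it. Origin: on the bench under the track's middle line; y runs along the track away from the green guard, z up. Guard: y = -100 to -290 mm, 140 wide, 140 high, blade cover on top to 215 mm. Hidden in it, at bar level, is the sprung length stop, facing +y.
- track (a point): On the middle line of the track's bed, 30 mm straight above the saw's origin, axes as the saw's. The aluminium bed is flat, 90 mm wide, from y = +260 mm to the guard and on inside it. Two dark lips 8 mm high, 8 mm wide, 36 mm apart inside, run along it from y = +210 mm into the guard: the bar lies between them on the bed.
- mouth (a point): Middle of the guard's open mouth at bed level (100 mm from track along -y), 44 mm wide, 45 mm high; axes as the saw's. The stop's face is set 60 to 110 mm inside it, differently each time, and cannot be seen. The stop starts to move at 2.5 N, takes 0.25 N more per mm, and is fully in (jammed) after 14 mm.
- carriage_face (a point): Centre of the flat face of the carriage's steel nose, which pushes the bar's end; looks along -y of the saw, 45 mm above the bench; axes as the saw's. It starts 140 to 170 mm from the saw's origin (+y). The carriage slides only along the track, 260 mm of travel towards the guard; about 7.5 N of dry friction holds it where it is left, also against the stop's spring.
- carriage_plate (a point): Middle of the back (+y) face of the carriage's upright push plate, at its top edge, 126 mm above the bench; axes as the saw's. Steel with a black top edge, 60 mm wide across the track, 12 mm thick (14 at the edge), back face flat and free from 66 to 116 mm above the bench, 56 mm behind carriage_face. Push it towards the guard.
- telltale (a joint): Red tell-tale pin, 14 mm diameter, in a steel bush on the guard's top at x = +45, y = -135 mm from the saw's origin. Value: how far it has risen, in m; 0 = stop untouched (5 mm of pin shows above the bush, whose top is 148 mm above the bench), 0.014 = stop fully in. It rises 1 mm for each mm the stop is pushed in.
- bar: Aluminium box section 30 x 30 x 180 mm with black ends, about 0.2 kg, lying on the bench on the robot's side of the track. Origin: centre of its underside; y along its length, either end may go first, z up.
- screwdriver: screwdriver with a red handle lying flat on the bench; origin at its middle underside; a bystander
- offcut: pale wooden offcut 50 x 70 x 22 mm lying on the bench; origin centre of its underside; a bystander
- green_bottle: green bottle, 60 mm diameter, 170 mm tall, standing; origin centre of its underside; a bystander
- white_bottle: white bottle with green cap, 64 mm diameter, 190 mm tall, standing; origin centre of its underside; a bystander
- tape: yellow tape roll, 100 mm diameter, 25 mm high, lying flat; origin centre of its underside; a bystander
- screw_cup: blue cup, 72 mm diameter, 70 mm tall, standing; origin centre of its underside; a bystander
- wrench: steel wrench lying flat on the bench; origin at its middle underside; a bystander
Not all that is in view belongs to the job. There is more than one size of the bar; the job needs the largest.

How it is judged:
By the outcome, as a careful person would: the job done as asked, in the order asked, and still so for the second after the job is handed in, with the robot touching nothing.
It also fails if it takes over 70 s, if anything falls off the work surface, if the arm or the gripper's body presses on something with over 40 N, if the wrist force passes 120 N, or if a joint passes its speed limit or range.

## Robot

A 7-joint arm with a two-finger parallel gripper is mounted at the origin on the work surface. World frame = base frame: x ahead of the robot, y to its left, z up, the work surface at z = 0. Lengths are in mm, angles in rad, forces in N, time in s.
With the tool pointing down it reaches from about 425 to 925 mm from the base axis. Payload 6.8 kg.
Tool frame: the origin (TCP) lies between the finger pads; the fingertips stand 25 mm ahead of it and the grasp point (between the pads) lies 6 mm ahead of it (r.finger_overhang is the z of the fingertips in the tool frame, in mm); z points along the fingers, y is the line along which they close (so a half turn about z gives the same grasp; the last joint's range is limited). The gripper opens to 85 mm and grips with 20 to 120 N. Pads are 22 mm wide; open, the fingers measure 114 mm over their backs; the gripper's body (76 mm by 85 mm) begins 54 mm behind the grasp point. The pads swing forward as they close: fully open they stand 13 mm farther back than shut.
Start: joints at [-1.209, 0.477, 0.022, 1.555, -0.011, 1.109, -0.083], TCP at [305.577, 601.888, 256.308] pointing down, gripper open.
Joint ranges: [-2.96, 2.96], [-0.34, 2.1], [-1.41, 1.46], [0.24, 2.44], [-1.37, 4.51], [0.17, 1.92], [-2.96, 2.96]. Speed limits (rad/s): [2.39, 2.39, 3.14, 3.14, 3.14, 3.14, 3.14].

## Interface

Orientations are given as a unit quaternion [x, y, z, w].
In Python, from rig import r, kinematics, imaging, ticket, finder gives the robot as it stands. Calls block until the motion is done:
- r.move_pose(position, orientation): joint-space move of the TCP to a pose.
- r.line_to(position, rot=None, vel=150, guard=None): straight line of the TCP; rot=None keeps the orientation; vel is the mean speed in mm/s. With guard (N) it stops when the force on the tool has changed by that much, and returns True; else False.
- r.move_j(angles): joint-space move.
- r.set_gripper(opening, grasp_force=None): opening from 0.0 (shut) to 1.0 (fully open); grasp_force is the grip in N (None keeps the last); returns when the fingers have stopped.
- r.pause(seconds).
- kinematics.inverse_kinematics(position, orientation): joint angles nearest the present ones, or None.
- imaging.capture(name): name is "scene" or "top" or "wrist"; returns a dict with "image" (384x512x3 uint8, red, green, blue), "fx", "fy", "cx", "cy" (pixels), "rvec" (rotation vector, rad) and "tvec" (3), from world to camera coordinates, as OpenCV has them. Camera axes: x right, y down, z forward; pixel columns grow to the right and rows downward; lengths in mm; the calibration is good to about 2 mm. A picture is of the moment at which its call begins. There is no depth.
A pose or a line that the arm cannot do raises r.Unreachable and nothing moves.
- ticket.hand_in(): hands the job in; it is judged then, once.
Trained networks look in a picture, given as the dict that the camera call returned (one of the last four; its "shot" number tells which), for a name from the list of things; names that differ only in an ending like _2 or _b are one class to them, and where a whole thing is asked for, a point or a joint stands for the part that bears it (a point fixed in the world has none). Each returns a list of dicts, best first, with "conf" (0 to 1); they miss things now and then, are a little off and sometimes report something else, mostly with a low value. They report only what shows in the picture. A call takes as long as a camera call. They do not tell look-alikes from the thing itself.
- finder.trace(picture, query): "pixels" (384x512 bool, what is visible of it) and "rect" ([left, top, right, bottom] in pixels, round what is visible of it).
Readings, each from a call of its own:
- r.get_time_s(): time.
- r.get_joint_positions(): joint angles.
- r.get_qvel(): joint speeds.
- r.get_effort(): joint torques, N m.
- r.get_ee_pos(): TCP position.
- r.get_orientation(): TCP orientation.
- r.get_contact_force(): force on the tool from outside, world axes, zero at the start.
- r.get_ft_torque(): the same for the moment, N m.
- r.get_finger_gap(): opening from 0.0 (shut) to 1.0 (fully open).
- r.get_gripper_force(): force on a finger pad.
Only numpy, scipy, OpenCV 4.12 (cv2) and the standard library are available. Lean on these libraries where they do the work, as an engineer would, in place of code of your own. Each camera call takes 0.05 s, during which the arm holds its last target. There are 200 camera calls.

## Working session

There is one attempt and no reset: what is moved stays moved. The work goes in short steps, each a Python script; the robot and the scene stay as the last script left them, time stands still between calls to the robot, and variables do not carry over. Pictures are saved under pics/ and viewed, at most 11 in all, crops included, and the job is handed in when it is done.

```bash
ls; mkdir -p pics
cat > h.py <<'E'
import numpy as np, cv2
from rig import r, kinematics, imaging, ticket, finder
def cam(p):
    R,_=cv2.Rodrigues(np.array(p["rvec"],float)); K=np.array([[p["fx"],0,p["cx"]],[0,p["fy"],p["cy"]],[0,0,1.]])
    return K,R,np.array(p["tvec"],float).ravel()
def ray(p,uv,z):
    K,R,t=cam(p); uv=np.atleast_2d(uv).astype(float)
    d=(R.T@np.linalg.inv(K)@np.c_[uv,np.ones(len(uv))].T).T; c=-R.T@t
    return c+d*((z-c[2])/d[:,2])[:,None]
def proj(p,X):
    K,R,t=cam(p); q=(K@(R@np.atleast_2d(X).astype(float).T+t[:,None])).T
    return q[:,:2]/q[:,2:]
def save(p,n,box=None,k=1):
    im=p["image"][:,:,::-1]
    if box: im=im[box[1]:box[3],box[0]:box[2]]
    cv2.imwrite("pics/"+n,cv2.resize(im,None,fx=k,fy=k,interpolation=cv2.INTER_CUBIC))
E
python3 - <<'E'
from h import *
a=imaging.capture("scene");b=imaging.capture("top")
im=np.vstack([a["image"],b["image"]]);
save({"image":im},"a.png",None,.78)
save(b,"top.png",None,1.5)
for n,p in (("s",a),("t",b)):
    K,R,t=cam(p);print(n,-R.T@t,R[2],p["fx"])
    for q in ("bar","saw","carriage_face","telltale"):
        for d in finder.trace(p,q)[:4]:
            px=np.argwhere(d["pixels"])[:,::-1]; rc=cv2.minAreaRect(px.astype(np.float32))
            print(q,round(d["conf"],2),d["rect"],np.round(rc[0]),np.round(rc[1]),round(rc[2]))
E
```

```text
pics
s [1301.26545466 -705.16481957 1011.03820985] [-0.54602125  0.51816838 -0.65830261] 457.3027505796143
bar 0.83 [195.3, 175.0, 213.5, 203.3] [204. 189.] [ 8. 32.] 22
bar 0.69 [218.5, 177.2, 263.6, 211.5] [240. 198.] [14. 51.] 56
bar 0.59 [215.0, 157.3, 253.2, 174.4] [235. 164.] [37.  8.] 8
saw 0.87 [161.8, 173.9, 324.8, 309.1] [238. 228.] [ 79. 175.] 52
carriage_face 0.7 [282.7, 172.4, 314.7, 210.2] [300. 192.] [25. 34.] 27
t [ 393.52086452   26.76455152 1575.34026912] [ 0.10016996 -0.01921925 -0.9947847 ] 447.0481132251621
bar 0.97 [215.9, 212.2, 268.7, 226.3] [240. 219.] [10. 51.] 86
bar 0.74 [194.4, 246.4, 221.6, 278.2] [208. 263.] [37.  7.] 56
bar 0.56 [240.3, 240.5, 274.7, 269.4] [256. 254.] [ 6. 38.] 52
saw 0.72 [186.0, 144.7, 351.1, 194.1] [270. 168.] [ 48. 166.] 88
carriage_face 0.77 [203.0, 163.4, 218.3, 185.0] [208. 173.] [20. 19.] 90
telltale 0.67 [109.1, 167.7, 139.3, 190.1] [125. 177.] [27. 18.] 18
```

View pics/top.png

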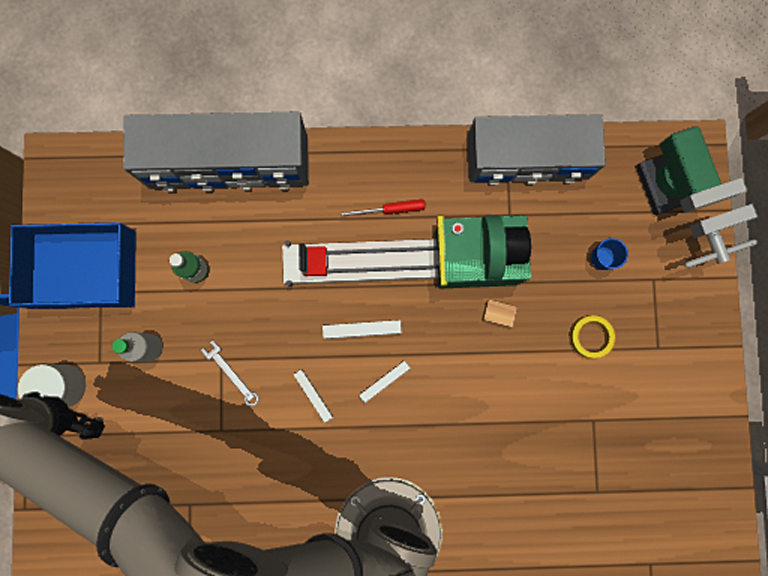

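View pics/a.png

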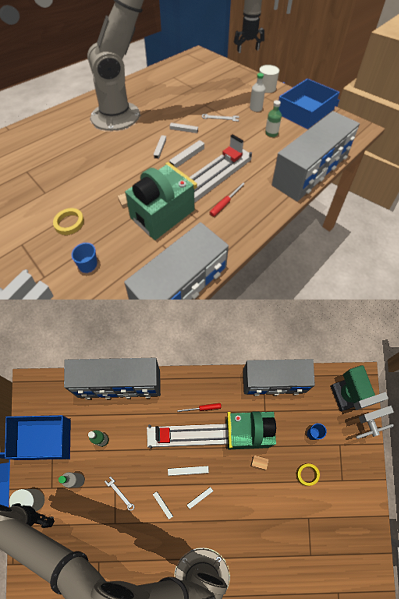

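The top view shows three look-alike bars, at (240,219), (208,263) and (256,254) in the 512-px frame. The first is 51 px, about 180 mm, and the other two about 37 px. So the first is the largest and the one needed. The saw lies along world y: guard at about (323,168), carriage at (208,173), tell-tale at (305,152). Next I'll look closer with the wrist camera.

Run:
```python
from h import *
b=imaging.capture("top")
print(r.get_time_s(),r.get_orientation(),r.finger_overhang)
print("bar",ray(b,[[215.5,220],[267,217.5],[240,219]],30).round())
print("bed end",ray(b,[[189.5,162],[189.5,190]],30).round(),"guard",ray(b,[[292,145],[292,190]],140).round())
bar=ray(b,[240,219],30)[0]
# tool down, tool y along world x: R cols x=(0,-1,0)or(0,1,0)
from scipy.spatial.transform import Rotation as Ro
for s in (1,-1):
    q=Ro.from_matrix(np.array([[0,s,0],[s,0,0],[0,0,-1.]]).astype(float)).as_quat()
    print(s,q,kinematics.inverse_kinematics([bar[0],bar[1],350],q))
w=imaging.capture("wrist");K,R,t=cam(w);print("wristcam",-R.T@t,R[2],w["fx"],r.get_ee_pos())
save(b,"crop.png",(180,140,370,290),4)
```

```text
0.55 [2.32749022e-01 9.72536833e-01 1.03496884e-05 4.55857527e-06] 25.0
bar [[461. 138.  30.]
 [465. -40.  30.]
 [462.  53.  30.]]
bed end [[666. 225.  30.]
 [567. 226.  30.]] guard [[ 695. -124.  140.]
 [ 547. -119.  140.]]
1 [0.70710678 0.70710678 0.         0.        ] [-0.76325633  0.01861865  0.53122029  1.93884902 -0.01017274  1.18670833
 -0.22829977]
-1 [ 0.70710678 -0.70710678  0.          0.        ] [-0.40143611  0.03467726  0.15800339  1.91983074 -0.00588207  1.18752227
  2.90026618]
wristcam [233.73362126 638.12413511 374.18907056] [ 0.27785361 -0.1406572  -0.95026992] 336.6889489906417 [305.60347612 601.88221409 256.32785492]
```

View pics/crop.png

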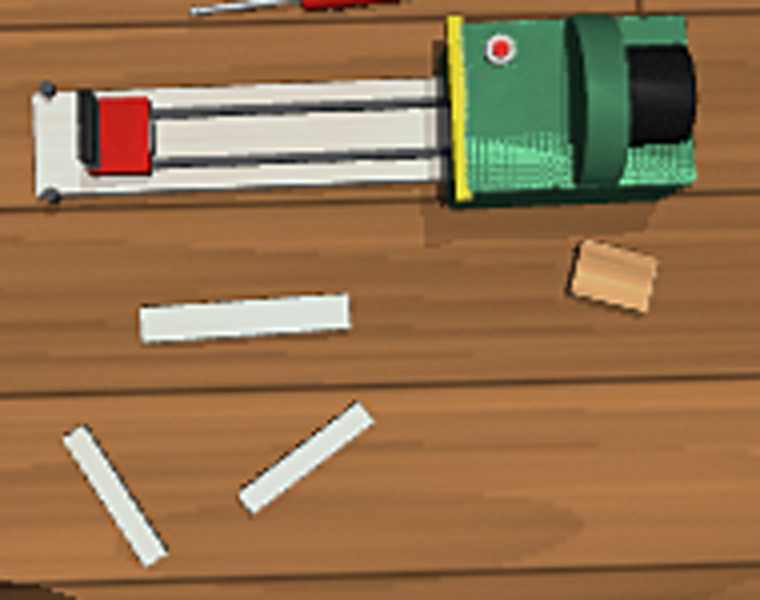

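The crop confirms it: the bar at crop (245,318) is clearly longer and wider than the two at (115,495) and (305,457). Moving in for a close look.

```bash
cat >> h.py <<'E'
from scipy.spatial.transform import Rotation as Ro
def down(yaw=0):  # tool x along world +y (turned by yaw), tool y along +x
    return (Ro.from_euler('z',yaw)*Ro.from_quat([.70710678,.70710678,0,0])).as_quat()
E
python3 - <<'E'
from h import *
r.move_pose([540,60,330],down()); r.pause(.3)
w=imaging.capture("wrist"); np.save("w1.npy",w,allow_pickle=True); save(w,"w1.png",None,1.5)
print(r.get_time_s(),r.get_ee_pos())
for q in ("bar","carriage_plate","telltale"):
  for d in finder.trace(w,q)[:3]:
    px=np.argwhere(d["pixels"])[:,::-1]; rc=cv2.minAreaRect(px.astype(np.float32))
    print(q,round(d["conf"],2),d["rect"],np.round(rc[0],1),np.round(rc[1],1),round(rc[2],1))
E
```

```text
3.0833 [540.00015179  60.22141165 329.95261755]
bar 0.78 [64.6, 143.7, 144.8, 230.5] [106.  187.2] [104.4  25.2] 47.5
bar 0.72 [17.8, 16.9, 117.7, 95.1] [66.2 58.4] [ 27.5 109.8] 52.8
bar 0.68 [173.1, 81.5, 210.7, 221.5] [193.  151.5] [141.8  28.6] 84.8
carriage_plate 0.94 [294.1, 30.6, 376.8, 98.0] [335.5  63. ] [64. 81.] 90.0
carriage_plate 0.3 [203.4, 328.7, 242.3, 364.1] [225.1 347.1] [32.4 37. ] 15.4
```

View pics/w1.png

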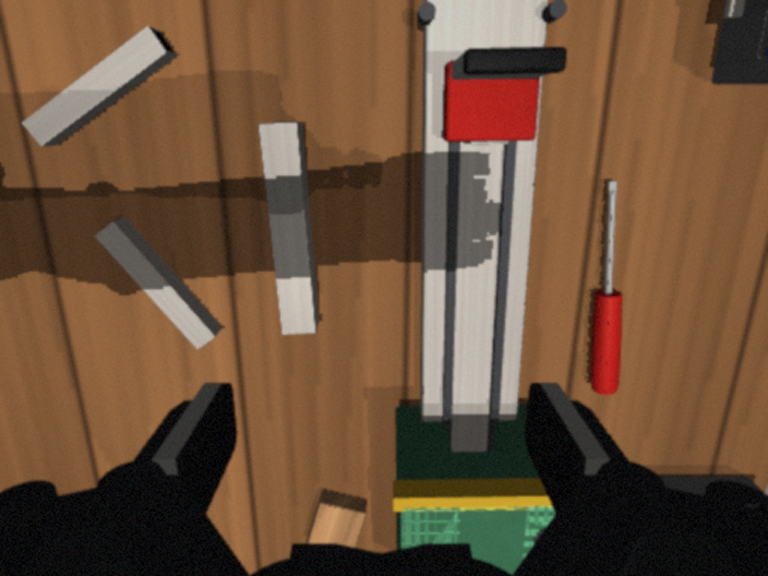

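The wrist view shows the bar at about (193,151) px with the lips at columns ~302 and ~336. The carriage is at (330,65) and the mouth at (314,285). Now measuring edges by sub-pixel fits.

Run:
```python
from h import *
w=np.load("w1.npy",allow_pickle=True).item()
g=cv2.GaussianBlur(w["image"].astype(float).mean(2),(0,0),.7)
def lip(c0,c1):
    P=[]
    for v in list(range(104,270,2)):
        a=v/1.0; u0=c0+(c1-c0)*(v-97)/(279-97)
        us=np.arange(round(u0)-6,round(u0)+7); p=g[v,us]; m=np.clip(np.median(p)-12-p,0,None)
        if m.sum()>20: P.append([(us*m).sum()/m.sum(),v])
    X=ray(w,P,38); k=np.polyfit(X[:,1],X[:,0],1)
    for _ in range(3):
        e=abs(np.polyval(k,X[:,1])-X[:,0]); ok=e<2; k=np.polyfit(X[ok,1],X[ok,0],1)
    print("lip slope,x(y=0)",k,ok.sum(),len(P),X[ok,1].min(),X[ok,1].max()); return k
k1=lip(303.3,298.7);k2=lip(340,329.3);print("gap",k2[1]-k1[1])
# bar: edges by strongest gradient, at z=30 (top face); left edge brightening, right edge darkening
def edge(fn,sgn,rng):
    P=[]
    for v in rng:
        u0=fn(v); us=np.arange(u0-7,u0+7,.25)
        p=np.interp(us,np.arange(512),g[v]); d=np.gradient(p)*sgn; P.append([us[d.argmax()],v])
    X=ray(w,P,30); k=np.polyfit(X[:,1],X[:,0],1)
    for _ in range(4):
        ok=abs(np.polyval(k,X[:,1])-X[:,0])<1.5; k=np.polyfit(X[ok,1],X[ok,0],1)
    print("bar edge",k,ok.sum(),len(X)); return k
rg=[v for v in range(88,218,2)]
l=edge(lambda v:173.5+(188-173.5)*(v-82)/140,1,rg); rr=edge(lambda v:200+(210-200)*(v-82)/140,-1,rg)
print("bar ends",ray(w,[[187,82.3],[199,222.3]],30).round(1))
for c,s in ((187,1),(199,-1)):
    v0=82 if s>0 else 222
    vs=np.arange(v0-6,v0+6,.25); d=np.gradient(np.interp(vs,np.arange(384),g[:,c-4:c+5].mean(1)))*s; print("end",ray(w,[[c,vs[d.argmax()]]],30).round(1))
# carriage: red block bottom edge, plate back edge
print("red front bottom",ray(w,[[327,94]],60).round(1), "plate top back/front",ray(w,[[343,31.5],[343,48]],126).round(1), "plate L,R",ray(w,[[309,42],[376,40]],126).round(1))
print("yellow",ray(w,[[263,320],[369,320],[263,339]],140).round(1), "bed end/guard",ray(w,[[315,278]],30).round(1))
save(w,"w1c.png",(160,10,400,235),3)
```

```text
lip slope,x(y=0) [-1.79837686e-02  5.98694366e+02] 59 59 -105.03586807202171 101.09433103176296
lip slope,x(y=0) [-2.76242168e-02  6.41341329e+02] 76 78 -105.03991928622361 110.38386624901534
gap 42.64696299277114
bar edge [-4.29509755e-02  4.49217868e+02] 64 65
bar edge [-4.25222864e-02  4.78968233e+02] 63 65
bar ends [[461.  139.3  30. ]
 [466.1 -39.9  30. ]]
end [[461.1 140.5  30. ]]
end [[466.1 -39.8  30. ]]
red front bottom [[620.8 127.1  60. ]] plate top back/front [[617.4 181.6 126. ]
 [618.4 168.4 126. ]] plate L,R [[588.2 173.2 126. ]
 [646.8 174.8 126. ]]
yellow [[ 549.9 -108.9  140. ]
 [ 666.4 -108.9  140. ]
 [ 550.1 -134.6  140. ]] bed end/guard [[ 627.2 -126.    30. ]]
```

View pics/w1c.png

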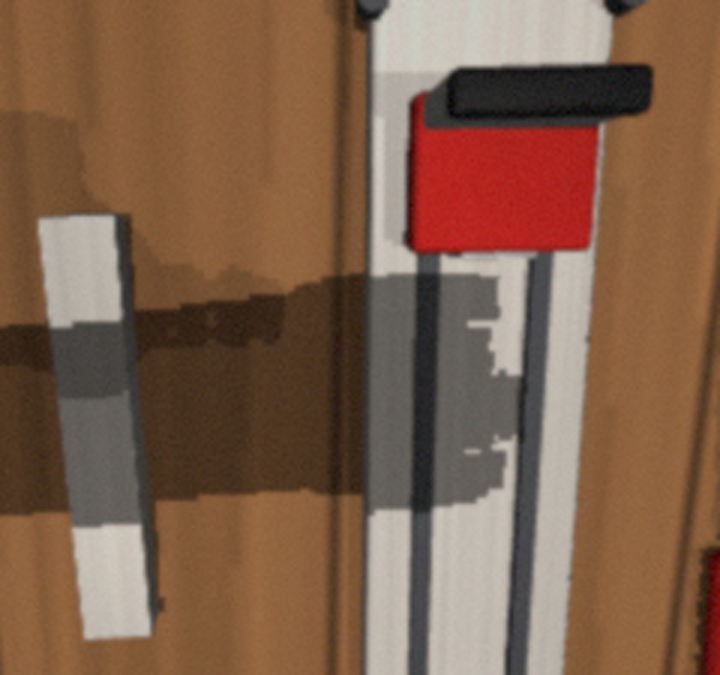

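Run:
```python
from h import *
r.move_pose([618,0,260],down()); r.pause(.3)
w=imaging.capture("wrist"); np.save("w2.npy",w,allow_pickle=True); save(w,"w2.png",None,1.5)
print(r.get_time_s())
g=cv2.GaussianBlur(w["image"].astype(float).mean(2),(0,0),.8)
def X2(xs,y,z): return proj(w,[[x,y,z] for x in xs])
def fit(off,z,sgn):
    P=[];Y=np.arange(-85,95,3.)
    for y in Y:
        xs=np.arange(-7,7.01,.25)+619.8-.023*y+off
        uv=X2(xs,y,z).astype(np.float32); p=cv2.remap(g.astype(np.float32),uv[:,0],uv[:,1],cv2.INTER_CUBIC).ravel()
        d=np.gradient(p)*sgn; P.append(xs[d.argmax()])
    P=np.array(P);k=np.polyfit(Y,P,1)
    for _ in range(5):
        ok=abs(np.polyval(k,Y)-P)<max(1.2,np.median(abs(np.polyval(k,Y)-P))*2); k=np.polyfit(Y[ok],P[ok],1)
    print(off,z,k.round(4),"->centre",(k[1]-off).round(2),ok.sum(),len(Y))
for off,z,s in ((-26,38,-1),(-18,38,1),(18,38,-1),(26,38,1),(-45,30,1),(45,30,-1)): fit(off,z,s)
```

```text
4.1333
-26 38 [-1.810000e-02  5.956869e+02] ->centre 621.69 60 60
-18 38 [-1.450000e-02  6.039452e+02] ->centre 621.95 60 60
18 38 [-2.090000e-02  6.386885e+02] ->centre 620.69 60 60
26 38 [-1.710000e-02  6.475336e+02] ->centre 621.53 60 60
-45 30 [-1.880000e-02  5.773273e+02] ->centre 622.33 56 60
45 30 [-1.640000e-02  6.659271e+02] ->centre 620.93 58 60
```

View pics/w2.png

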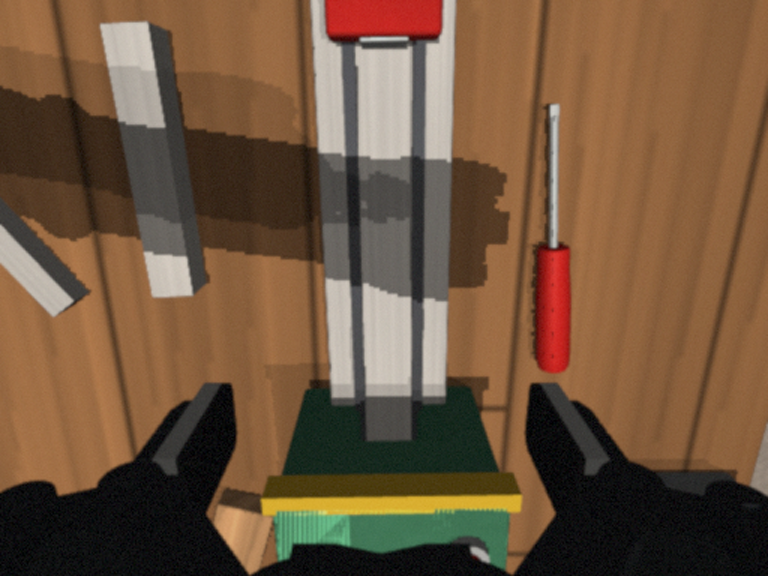

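Run:
```python
from h import *
w=np.load("w2.npy",allow_pickle=True).item()
nose=ray(w,[255.5,28],45)[0]; gd=ray(w,[258,268],30)[0]; print("nose",nose.round(1),"guard",gd.round(1))
q=down(.0427)
r.set_gripper(.75); r.move_pose([462,50.3,110],q); r.line_to([462,50.3,35],vel=80)
r.set_gripper(0.0,45); print("gap",r.get_finger_gap(),r.get_gripper_force(),r.get_time_s())
r.line_to([462,50.3,150],vel=150)
y=3.; x=621.4-.0177*y
r.line_to([x,y,150],rot=down(.0177),vel=200); r.line_to([x,y,82],vel=100); r.pause(.2)
w=imaging.capture("wrist"); save(w,"w3.png",None,1.5); np.save("w3.npy",w,allow_pickle=True); print(r.get_ee_pos(),r.get_contact_force(),r.get_finger_gap(),r.get_time_s())
```

```text
nose [619.5 126.9  45. ] guard [ 623.2 -127.6   30. ]
gap 0.3424514826187195 44.79625940322876 6.875
[621.73707652   3.02472422  82.61835879] [ 0.49445741  0.23542167 -2.87052189] 0.3384489295552879 9.8583
```

View pics/w3.png

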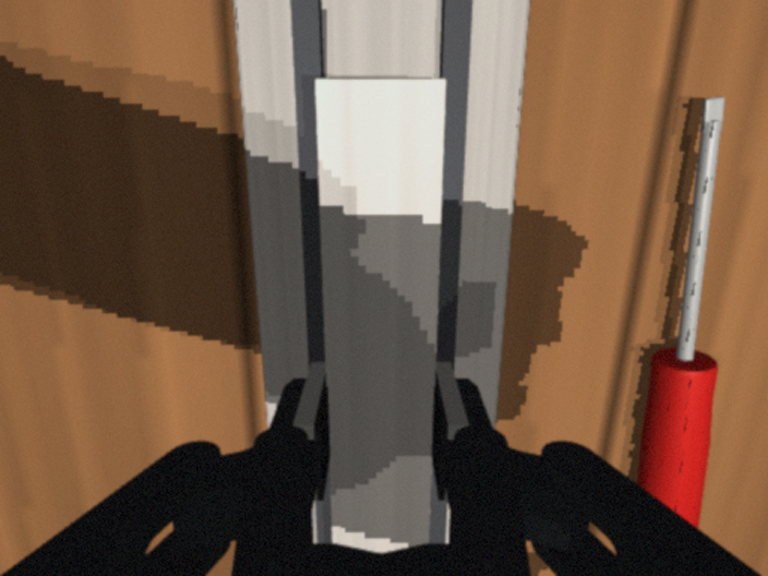

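Run:
```python
from h import *
w=np.load("w3.npy",allow_pickle=True).item()
print(ray(w,[[316/1.5,54],[445.5/1.5,54]],77.6).round(1), ray(w,[[325/1.5,45],[442/1.5,45]],38).round(1), ray(w,[[293/1.5,20],[325/1.5,20],[441/1.5,20],[471/1.5,20]],38).round(1))
```

```text
[[605.2  91.6  77.6]
 [634.5  92.1  77.6]] [[603.3  98.1  38. ]
 [638.   98.7  38. ]] [[594.2 108.   38. ]
 [603.5 108.1  38. ]
 [637.2 108.7  38. ]
 [645.9 108.9  38. ]]
```

Run:
```python
from h import *
x,y=622.0,3.
h=r.line_to([x,y,64],vel=25,guard=5); print(h,r.get_ee_pos(),r.get_contact_force())
w=imaging.capture("wrist"); save(w,"w4.png",None,1.5); np.save("w4.npy",w,allow_pickle=True); print(r.get_time_s())
```

```text
True [621.66409808   3.04256688  65.62121135] [-0.88877313  0.62177905  5.90246318]
10.5333
```

View pics/w4.png

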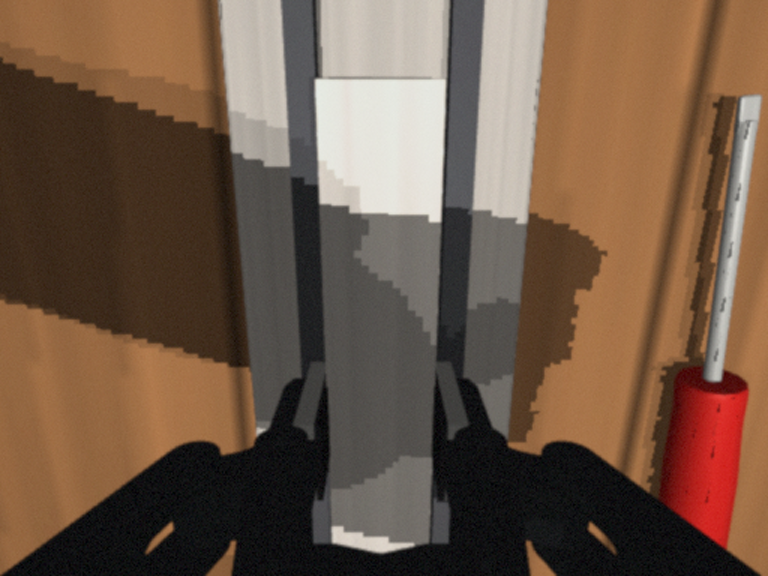

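```bash
cat >> h.py <<'E'
YAW=.0177; D=np.array([np.sin(YAW),-np.cos(YAW),0])
def red():
    s=imaging.capture("scene"); u,v=proj(s,[669,-161,157])[0].round().astype(int)
    a=s["image"][v-9:v+10,u-9:u+10].astype(float); m=np.clip(a[...,0]-np.maximum(a[...,1],a[...,2]),0,None); m[m<25]=0
    return m.sum()/100,s,(u,v)
E
python3 - <<'E'
from h import *
r.set_gripper(.62); p=r.get_ee_pos()
r.line_to([p[0],p[1],190],vel=150); r.set_gripper(0.0,30)
w=imaging.capture("wrist"); np.save("w5.npy",w,allow_pickle=True)
s0=np.array([621.4-.0177*222,222,102.])
r.move_pose([s0[0],s0[1],190],down(YAW)); r.line_to(s0,vel=120); r.pause(.2)
f0=np.array(r.get_contact_force()); R,s,uv=red()
h=r.line_to(s0+D*60,vel=25,guard=4); p=np.array(r.get_ee_pos()); print(h,p,np.array(r.get_contact_force())-f0,r.get_time_s(),"red",R,uv,[round(red()[0],2) for _ in range(3)])
im=np.zeros((384,800,3),np.uint8); im[:,:512]=w["image"]
c=cv2.resize(s["image"][uv[1]-12:uv[1]+12,uv[0]-12:uv[0]+12],(280,280),interpolation=cv2.INTER_NEAREST); im[:280,516:796]=c
save({"image":im},"w5.png")
E
```

```text
True [617.58428803 194.69727842 101.60581302] [ 0.63705409 -0.03249894  1.13259059] 15.7333 red 37.64 (np.int64(233), np.int64(231)) [np.float64(37.7), np.float64(37.93), np.float64(37.73)]
```

View pics/w5.png

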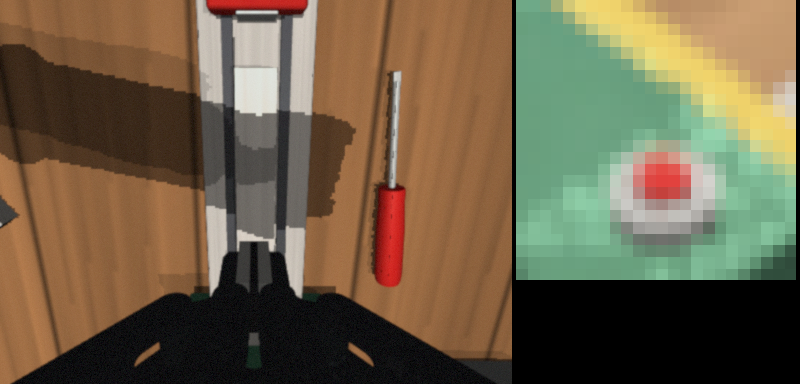

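The wrist view shows the bar at (256,150) lying flat between the lips, ahead of the carriage. The inset shows the tell-tale down, and its red signal is steady. Next I'll push up to just short of the earliest possible contact, then go in small steps.

Run:
```python
from h import *
p0=np.array([617.8,194.7,102.])
r.line_to(p0+D*118,vel=45,guard=30); print(r.get_ee_pos(),r.get_contact_force(),red()[0],r.get_time_s())
base=[];hist=[]
for k in range(1,36):
    t=118+2*k
    g=r.line_to(p0+D*t,vel=12,guard=6); f=r.get_contact_force()[1]; R=red()[0]; y=r.get_ee_pos()[1]
    hist.append((t,round(y,2),round(f,2),round(R,2),g))
    if g or R>43 or (len(hist)>4 and f>np.median([a[2] for a in hist[:4]])+2.6): break
print(*hist,sep="\n"); print(r.get_time_s())
```

```text
[619.13512331  80.57938212 101.23532353] [ 0.60087075  8.33978706 -4.04231318] 38.19 18.7167
(120, np.float64(78.41), np.float64(7.65), np.float64(38.0), False)
(122, np.float64(76.41), np.float64(8.26), np.float64(38.03), False)
(124, np.float64(74.42), np.float64(8.13), np.float64(38.01), False)
(126, np.float64(72.43), np.float64(8.65), np.float64(37.94), False)
(128, np.float64(70.41), np.float64(8.09), np.float64(37.96), False)
(130, np.float64(68.45), np.float64(8.65), np.float64(38.23), False)
(132, np.float64(66.43), np.float64(8.21), np.float64(37.8), False)
(134, np.float64(64.44), np.float64(8.87), np.float64(37.78), False)
(136, np.float64(62.43), np.float64(8.24), np.float64(38.03), False)
(138, np.float64(60.43), np.float64(8.66), np.float64(37.83), False)
(140, np.float64(58.45), np.float64(8.55), np.float64(38.0), False)
(142, np.float64(56.47), np.float64(7.96), np.float64(38.01), False)
(144, np.float64(54.43), np.float64(8.33), np.float64(38.03), False)
(146, np.float64(52.46), np.float64(8.58), np.float64(37.8), False)
(148, np.float64(50.48), np.float64(9.28), np
[... 363 characters left out ...]
lse)
(160, np.float64(38.51), np.float64(8.77), np.float64(37.71), False)
(162, np.float64(36.5), np.float64(8.09), np.float64(37.78), False)
(164, np.float64(34.52), np.float64(7.88), np.float64(37.81), False)
(166, np.float64(32.49), np.float64(8.52), np.float64(37.75), False)
(168, np.float64(30.5), np.float64(8.77), np.float64(37.76), False)
(170, np.float64(28.49), np.float64(8.33), np.float64(37.83), False)
(172, np.float64(26.53), np.float64(8.88), np.float64(37.75), False)
(174, np.float64(24.53), np.float64(9.03), np.float64(37.82), False)
(176, np.float64(22.49), np.float64(7.89), np.float64(38.03), False)
(178, np.float64(21.41), np.float64(11.16), np.float64(38.5), False)
29.7167
```

The stop was reached at tool y of about 21.5 mm, where the force jumped by the expected 2.5 N or so. Going on in 1 mm steps.

Run:
```python
from h import *
p0=np.array([617.8,194.7,102.])
for t in np.arange(179,187,1.):
    g=r.line_to(p0+D*t,vel=6,guard=8); y=r.get_ee_pos()[1]; F=[r.get_contact_force()[1] for _ in range(3)]; R,s,uv=red()
    print(t,round(y,2),np.round(F,2),round(R,2),g)
    if g or y<16.5: break
a=s["image"][uv[1]-16:uv[1]+12,uv[0]-14:uv[0]+14]; cv2.imwrite("pics/tt.png",cv2.resize(a[:,:,::-1],(420,420),interpolation=cv2.INTER_NEAREST))
v,u=np.mgrid[-9:10,-9:10]; np.save("s_now.npy",s,allow_pickle=True)
# predicted image of pin top edge at rises
print(proj(s,[[669,-161,z] for z in (148,153,156,160,167)]).round(2)-proj(s,[[669,-161,157]]).round(), r.get_time_s())
```

```text
179.0 21.12 [12.17 12.17 12.17] 39.97 False
180.0 20.32 [12.37 12.37 12.37] 41.4 False
181.0 19.4 [12.37 12.37 12.37] 41.36 False
182.0 18.56 [12.82 12.82 12.82] 41.81 False
183.0 17.69 [13.9 13.9 13.9] 41.78 False
184.0 16.78 [13.85 13.85 13.85] 44.8 False
185.0 15.89 [14.49 14.49 14.49] 45.6 False
[[ 0.44  2.87]
 [ 0.39  1.53]
 [ 0.36  0.72]
 [ 0.32 -0.36]
 [ 0.25 -2.25]] 32.2833
```

View pics/tt.png

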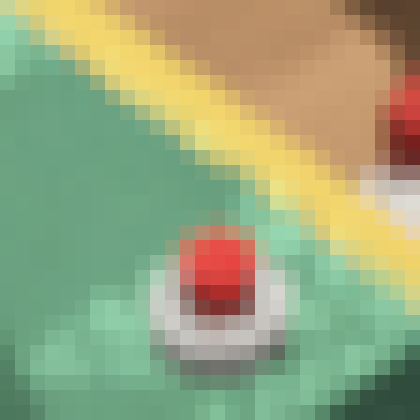

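Position says the rise is about 5.5 to 6.6 mm. I'll add 0.8 mm, then back off and check the pin close up with the tilted wrist camera.

Run:
```python
from h import *
p0=np.array([617.8,194.7,102.])
r.line_to(p0+D*185.9,vel=6,guard=8); p=np.array(r.get_ee_pos()); print(p,r.get_contact_force()[1],red()[0])
r.line_to(p-D*25,vel=60); r.line_to(p-D*25+[0,0,170],vel=200)
print("red free",red()[0],red()[0])
a=np.radians(-30); Q=Ro.from_euler('x',a)*Ro.from_quat(down(0))
pin=np.array([669,-161,155.]); c=pin+230*np.array([0,np.sin(.803),np.cos(.803)])
tcp=c-Q.apply([81,0,-118]); print(tcp)
r.line_to(tcp,rot=Q.as_quat(),vel=150); r.pause(.3)
w=imaging.capture("wrist"); np.save("w6.npy",w,allow_pickle=True); print(r.get_time_s())
u,v=proj(w,pin)[0].astype(int); print(u,v, proj(w,[[669,-161,z] for z in (148,153,160,167)]).round(1))
save(w,"w6.png",(max(u-60,0),max(v-45,0),u+60,v+45),6)
```

```text
[620.30626919  15.11402923 101.31655567] 14.456428514450703 45.32
red free 45.58 45.51
[ 669.         -124.67617235  253.05584945]
36.0583
254 177 [[254.3 170.3]
 [254.3 175.4]
 [254.3 182.8]
 [254.4 190.6]]
```

View pics/w6.png

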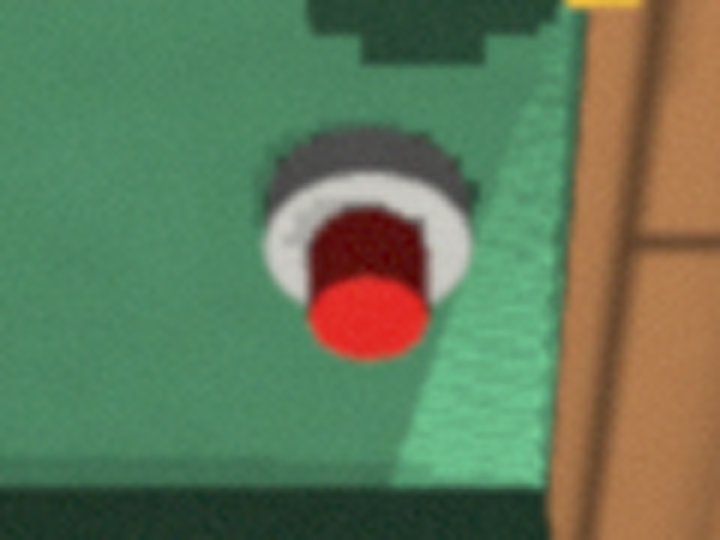

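The close view shows the pin's top at crop (369,318) and the bush rim's centre at about (368,242). That is about 12 to 12.4 mm showing, so a rise of about 7 mm. This agrees with the tool travel past first contact, roughly 6.3 to 7.4 mm. The robot is clear of everything.

```bash
python3 -c "
from h import *
print(red()[0]); print(ticket.hand_in())"
```

```text
45.51
the job is handed in; nothing more can be done
None
```

The job is handed in: the 180 mm bar lies flat in the track with the carriage bearing on it, and the tell-tale reads about 7 mm of its 14 mm rise; by my measurements the stop never went fully in.

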